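Ink the dauber and hold it square on the mallet's inspection ring

ROBOT

A 7-joint arm with a two-finger parallel gripper is mounted at the origin on the work surface. World frame = base frame: x ahead of the robot, y to its left, z up, the work surface at z = 0. Lengths are in m, angles in rad, forces in N, time in s.
With the tool pointing down it reaches from about 0.35 to 0.9 m from the base axis. Payload 8.1 kg.
Tool frame: the origin (TCP) lies on the centre line of the jaws, within the pads' length; the fingertips stand arm.tip_extent ahead of it and the grasp point (between the pads) lies 3 mm ahead of it (arm.tip_extent is the distance from the TCP to the fingertips, in m); y points along the fingers, z is the direction in which the jaws open and shut, and the axes are right-handed (so a half turn about y gives the same grasp; the last joint's range is limited). The gripper opens to 92 mm and grips with 3 to 60 N. Pads are 19 mm wide; open, the fingers measure 130 mm over their backs; the gripper's body (75 mm by 190 mm) begins 47 mm behind the grasp point.
Start: joints at [-1.306, 0.434, 0.025, 1.573, -0.012, 1.134, -0.075], TCP at [0.225, 0.583, 0.249] pointing down, gripper open.
Joint ranges: [-2.62, 2.62], [-0.44, 2.09], [-1.27, 1.32], [0.08, 2.57], [-1.32, 4.46], [0.12, 2], [-2.74, 2.74]. Speed limits (rad/s): [2.22, 2.22, 3.01, 3.01, 3.14, 3.14, 3.14].

INTERFACE

Orientations are given as a rotation vector (axis times angle).
In Python, from cell import observe, get_image, sign_off, boxes_of, place_of, arm gives the robot as it stands.
- The arm moves only by the tool arm_command, never from a script. Its argument "plan" is a list of rows, each a list of 2 entries, a list of its own where there are three numbers: the shift along the tool's x, y, z in m, then the turn, a rotation vector about the tool's x, y, z in degrees. In form: [[[tx, ty, tz], [ax, ay, az]], ...]. A call has 1 to 5 rows; each row is the pose to reach, as a shift and turn from the pose commanded when the call began, along the tool's axes at that moment; what a row does not reach only later rows make up. A row lasts 1/10 s, in which the tool goes at most 50 mm and 8.59 degrees, less where a joint would pass 70% of its speed; a pose out of reach is approached as far as the arm can. A call with a gripper value outside its range is refused whole. "fingers" is the closure, from -1 (fully open) to 1 (shut), set as the call begins (left out, the last holds). The fingers move at their own pace and stop on an object; "squeeze" is the grip in N (left out, the last holds). Time passes only in rows, so rows that repeat a pose let the fingers close. It gives the time, the measured TCP pose, the force and the opening at its end, in the units of the state.
- observe(): the state, without advancing time (a new reading comes with each control period).
- get_image(name): name is "scene" or "top"; returns a dict with "color" (384x512x3 uint8, red, green, blue), "camera_matrix" (3x3 intrinsics, pixels), "world_to_cam" (4x4, takes a point from world to camera coordinates). Camera axes: x right, y up, looking along -z (the intrinsics and any distortion apply to the point x, -y, -z); pixel columns grow to the right and rows downward; lengths in m; the calibration is good to about 2 mm. A picture is of the moment at which its call begins. There is no depth.
- sign_off(): hands the job in, once; it reports no verdict.
Trained networks look in a picture, given as the dict that the camera call returned (one of the last four; its "shot" number tells which), for a name from the list of things; names that differ only in an ending like _2 or _b are one class to them, and where a whole thing is asked for, a point or a joint stands for the part that bears it (a point fixed in the world has none). Each returns a list of dicts, best first, with "confidence" (0 to 1); they miss things now and then, are a little off and sometimes report something else, mostly with a low value. They report only what shows in the picture. A call takes as long as a camera call.
- boxes_of(picture, thing): "point" ([column, row] in pixels, amid what is visible of it).
- place_of(picture, thing): "point" ([column, row] in pixels: a listed point, or the origin of a listed thing).
The state is a dict: "clock": time; "joints": joint angles; "dq": joint speeds; "joint_efforts": joint torques, N m; "position": TCP position; "ee_rot": TCP orientation; "force": force on the tool from outside, world axes, zero at the start; "ft_torque": the same for the moment, N m; "width": opening from 0.0 (shut) to 1.0 (fully open).
Only numpy, scipy, OpenCV 4.12 (cv2) and the standard library are available. Lean on these libraries where they do the work, as an engineer would, in place of code of your own. Each camera call takes 0.05 s, during which the arm holds its last target.

TASK

Take the square-handled spring dauber out of the tool block, dip its tip well down into the low open steel ink pot, then hold the tip gently inside the painted white ring on the side of the mallet head lying in the cradle, with the dauber square to the rounded surface there (the ring does not face straight up) and its spring pressed about half way. Finish while still gripping the dauber and holding it there: do not let go or put it down. Do not turn the mallet in its cradle, do not knock over or push away the pot, and leave the two other tools in the block, the loose steel ring and the wooden offcut where they are.

Things in the scene. Friction and masses are not known exactly. Their poses are not given: they have to be found in the camera images.
- dauber: Loose spring dauber, 140 mm long, 160 g, upright in the tool block. z runs from the tip (origin, spring out) to the handle end: plunger 0-25 mm, steel sleeve dia. 18 to 62, steel collar dia. 34 at 62-68, pale wooden handle 24 x 24 mm square (the only square one) 68-140 mm, faces across x and y. At the start x lies across the row of holes; grip across x, as neighbours stand 65 mm off along y.
- tip (a point): The end of the dauber's round felt tip (a ball of 12 mm diameter), on the plunger; it moves up the dauber's z axis as the spring is pressed. Axes as the dauber's.
- plunger (a joint): How far the dauber's spring plunger is pushed in: 0 out, 0.012 m fully in. The spring takes 1 N to start, then 0.5 N per mm: about 4 N at half way (6 mm), 7 N at the stop.
- pot: Low open round steel ink pot, loose, 350 g, 42 mm high, mouth 54 mm inside, floor with a thin grey felt pad whose top is 10 mm above the underside. Origin: centre of the underside, z up.
- block: Fixed wooden tool block, 70 (x) x 195 (y) x 70 (z) mm, three 23 mm through holes in a row at y = -65, 0, 65 mm. Origin: centre of the underside, on the table. Dauber, awl and punch hang in the holes in any order; the dauber's collar rests on the top, so its tip must rise over 62 mm to come clear.
- mallet: Mallet lying level in a fixed wooden cradle: solid blue head dia. 72 mm, 100 mm long, pale wooden handle 147 mm. Origin: on the axis, middle of the head, 75 mm above the table. y runs along the mallet from handle to head, z from the axis out through the ring's middle. The cradle (110 mm wide, nowhere over 65 mm high) grips it stiffly: about 3 N m to turn.
- mark (a point): Middle of the painted white ring (20 mm diameter, flush, 2.4 mm line) painted on the rounded side of the mallet head, halfway along it. z points straight out of the surface, leaning 0.2 to 0.5 rad from vertical to the robot's side; y lies along the mallet from handle to head.
- awl: Bystander in the tool block: awl with a round pear-shaped wooden handle 32 mm diameter, its top 121 mm above the table. Origin near its point, on its axis, 8 mm above the table.
- punch: Bystander in the tool block: slim round dark steel punch, 12 mm diameter above a 28 mm collar, its top 115 mm above the table. Origin on its axis, 8 mm above the table.
- ferrule: Bystander: steel ring standing flat, 38 mm outside diameter, 24 mm high. Origin: centre of the underside.
- offcut: Bystander: wooden offcut 45 x 100 x 22 mm lying flat. Origin: centre of the underside.

How it is judged:
By the outcome, as a careful person would: the job done as asked, in the order asked, and still so for the second after the job is handed in, while the arm keeps its last pose, push and grip.
It also fails if it takes over 43 s, if anything falls off the work surface, if the arm or the gripper's body presses on something with over 40 N, if the wrist force passes 120 N, or if a joint passes its speed limit or range.

## Working session

There is one attempt and no reset: what is moved stays moved. The work goes in short steps, Python scripts to look and compute and a tool call to move; the robot and the scene stay as the last step left them, time stands still between calls to the robot, and variables do not carry over. Pictures are saved under pics/ and viewed, and the job is handed in when it is done.

Besides the shell and the picture viewer there is one more tool, called after "Request:" as name([rows], argument=value, ...), one row to a line, values as JSON. arm_command: Moves the arm, as the interface text tells. Its arguments: {"type":"object","properties":{"plan":{"type":"array","items":{"type":"array"}},"fingers":{"type":"number"},"squeeze":{"type":"number"}},"required":["plan"]}

```bash
mkdir -p pics; ls; python3 - <<'E'
from cell import observe,get_image,boxes_of,place_of,arm
import cv2,numpy as np
print(observe()); print(arm.tip_extent)
for n in ("scene","top"):
    p=get_image(n); cv2.imwrite(f"pics/{n}0.png",p["color"][:,:,::-1])
    print(n,p["camera_matrix"],p["world_to_cam"],[k for k in p])
    for t in ["dauber","tip","pot","block","mallet","mark","awl","punch","ferrule","offcut"]:
        print(t,[(np.round(d["point"],1).tolist(),round(d["confidence"],2)) for d in place_of(p,t)[:2]],[(np.round(d["point"],1).tolist(),round(d["confidence"],2)) for d in boxes_of(p,t)[:2]])
print(observe()["clock"])
E
```

```text
pics
{'clock': 0.0, 'joints': array([-1.3056132 ,  0.43522581,  0.02501088,  1.57408907, -0.01160131,
        1.13399335, -0.07505637]), 'dq': array([-0.00030733, -0.00029514,  0.00022148,  0.00029533, -0.00013372,
       -0.00058908,  0.00057018]), 'joint_efforts': array([-2.84896742e-04, -6.67834640e+01,  9.85020362e-01, -3.14474881e+01,
       -6.06066710e-02,  4.26648546e-02,  1.57648496e-04]), 'position': array([0.22461805, 0.58273748, 0.24794673]), 'ee_rot': array([-1.55302863,  0.28877487, -0.28856804]), 'force': array([-0.00420752, -0.78551415, -0.09539208]), 'ft_torque': array([ 0.02206267, -0.01530811,  0.00613714]), 'width': 0.9969854484611842}
0.022
scene [[386.01505907   0.         243.41973501]
 [  0.         386.01505907 192.57576989]
 [  0.           0.           1.        ]] [[ 0.31850819  0.94790839 -0.0047134  -0.24365958]
 [-0.54543519  0.18733475  0.81694929  0.22144641]
 [ 0.77527607 -0.25763419  0.57669025 -1.28568487]
 [ 0.          0.          0.          1.        ]] ['color', 'camera_matrix', 'world_to_cam', 'shot']
dauber [] [([335.1, 147.9], 0.57)]
tip []
[... 657 characters left out ...]
019847  0.99623121 -1.0841999 ]
 [ 0.          0.          0.          1.        ]] ['color', 'camera_matrix', 'world_to_cam', 'shot']
dauber [] [([134.8, 233.4], 0.82), ([272.6, 238.2], 0.38)]
tip [] []
pot [([270.0, 238.6], 0.8), ([172.7, 225.4], 0.72)] [([273.9, 236.4], 0.89)]
block [([174.4, 228.8], 0.58)] [([172.4, 226.7], 0.58)]
mallet [([377.1, 231.4], 0.7)] [([392.2, 228.9], 0.58)]
mark [([378.3, 232.8], 0.56)] [([385.6, 225.6], 0.59)]
awl [([197.0, 219.6], 0.5), ([248.0, 157.6], 0.26)] [([191.5, 214.6], 0.62)]
punch [([174.4, 221.7], 0.58)] [([165.3, 223.1], 0.7), ([290.7, 146.4], 0.23)]
ferrule [([246.3, 157.6], 0.43)] []
offcut [([290.0, 149.4], 0.96)] [([289.8, 147.6], 0.69)]
2.1
```

```bash
python3 - <<'E'
import cv2
for n in ("scene","top"):
    im=cv2.imread(f"pics/{n}0.png"); cv2.imwrite(f"pics/{n}0b.png",cv2.resize(im,(768,576),interpolation=cv2.INTER_CUBIC))
im=cv2.imread("pics/top0.png");cv2.imwrite("pics/top0c.png",cv2.resize(im[185:275,100:240],None,fx=5,fy=5,interpolation=cv2.INTER_CUBIC))
cv2.imwrite("pics/top0d.png",cv2.resize(im[175:285,325:455],None,fx=5,fy=5,interpolation=cv2.INTER_CUBIC))
im=cv2.imread("pics/scene0.png");cv2.imwrite("pics/scene0d.png",cv2.resize(im[150:250,40:180],None,fx=5,fy=5,interpolation=cv2.INTER_CUBIC))
E
```

```text
(no output)
```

View pics/scene0b.png

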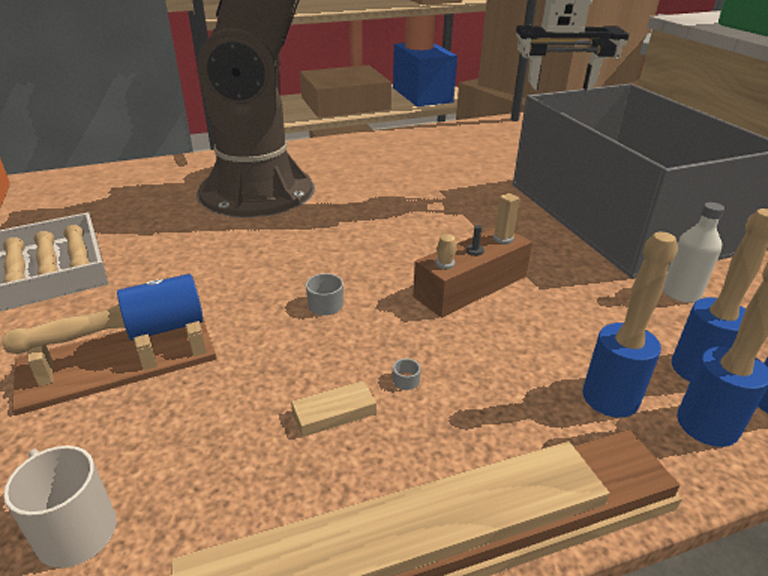

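View pics/top0b.png

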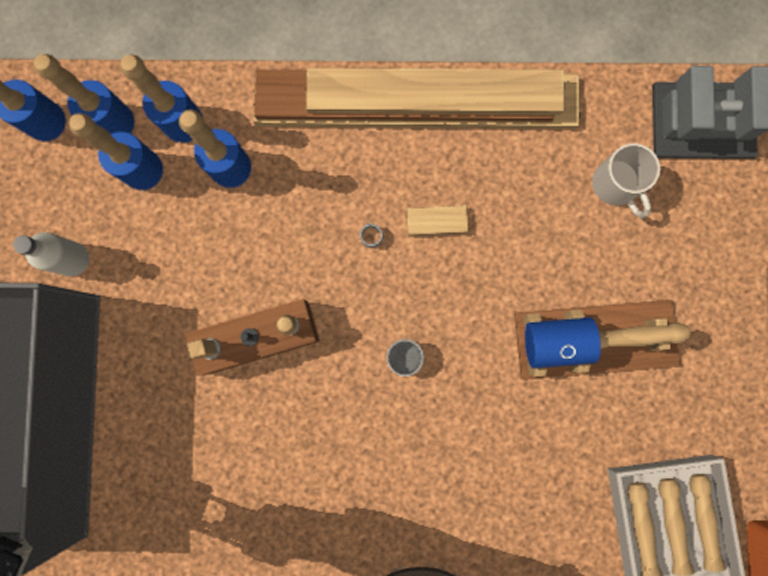

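View pics/top0c.png

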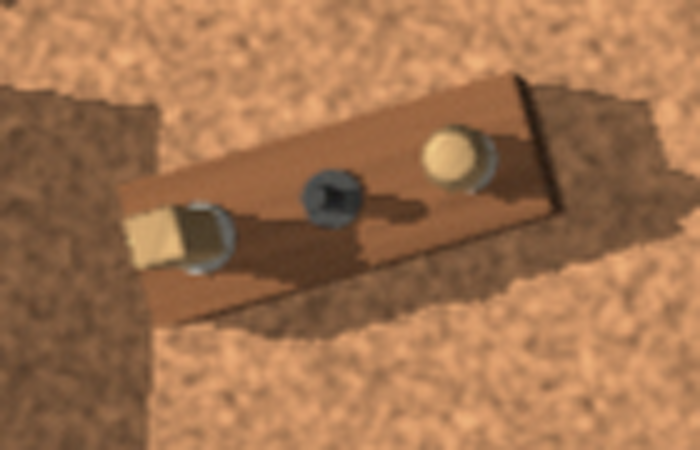

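View pics/top0d.png

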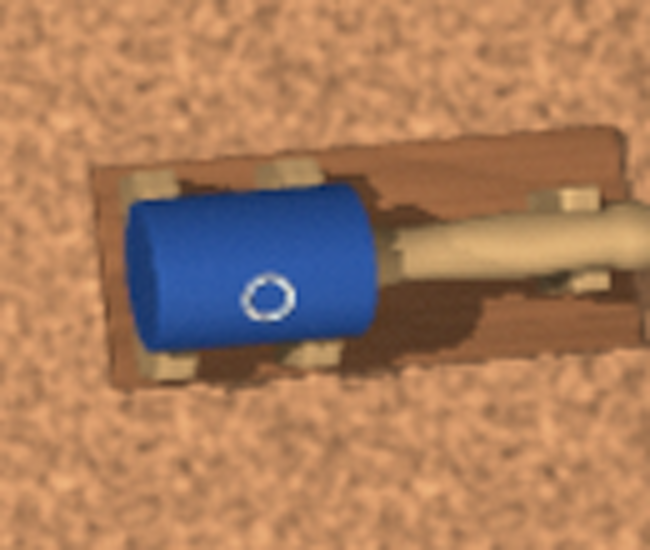

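View pics/scene0d.png

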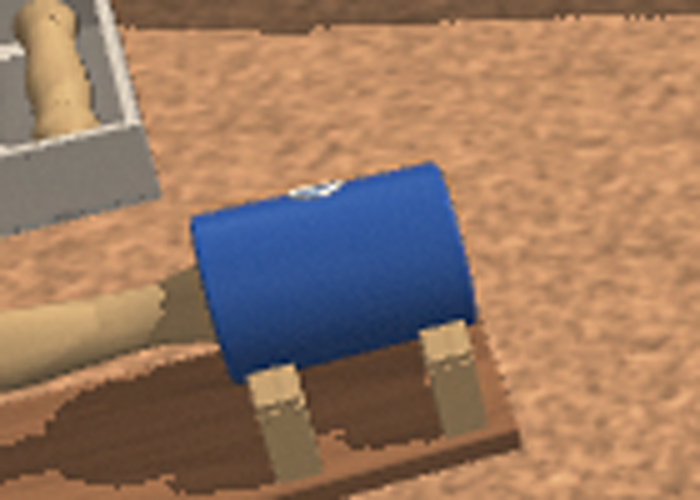

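```bash
cat > h.py <<'E'
import numpy as np,cv2
from scipy.optimize import least_squares
K={"scene":np.array([[386.01505907,0,243.41973501],[0,386.01505907,192.57576989],[0,0,1]]),"top":np.array([[448.59857184,0,252.11833497],[0,448.59857184,196.22512189],[0,0,1]])}
T={"scene":np.array([[0.31850819,0.94790839,-0.0047134,-0.24365958],[-0.54543519,0.18733475,0.81694929,0.22144641],[0.77527607,-0.25763419,0.57669025,-1.28568487]]),
"top":np.array([[0.01434892,-0.99971548,-0.01905416,0.06998],[0.99633263,0.01268757,0.08461861,-0.5657633],[-0.08435278,-0.02019847,0.99623121,-1.0841999]])}
def proj(c,P):
    P=np.atleast_2d(P); q=P@T[c][:,:3].T+T[c][:,3]; q=q*[1,-1,-1]; q=q@K[c].T; return q[:,:2]/q[:,2:]
def ray(c,uv,z):
    R=T[c][:,:3]; o=-R.T@T[c][:,3]; d=R.T@(np.linalg.inv(K[c])@[uv[0],uv[1],1]*[1,-1,-1]); return o+d*(z-o[2])/d[2]
def hull(c,P): return cv2.convexHull(proj(c,P).astype(np.float32))[:,0]
E
cat > fit.py <<'E'
from h import *
def res_hull(contour,h): return np.array([cv2.pointPolygonTest(h.reshape(-1,1,2),(float(a),float(b)),True) for a,b in contour])
im={c:cv2.imread(f"pics/{c}0.png") for c in K}
box={"top":(335,195,412,260),"scene":(70,175,140,232)}
cont={};ring={}
for c in K:
    x0,y0,x1,y1=box[c]; I=im[c][y0:y1,x0:x1].astype(int); b,g,r=I[...,0],I[...,1],I[...,2]
    m=((b-r)>50).astype(np.uint8)
    w=((r>120)&(b>120)&(abs(r-b)<60)).astype(np.uint8)
    n,l,s,ce=cv2.connectedComponentsWithStats(m|w); 
    k=1+np.argmax(s[1:,4]); mm=cv2.morphologyEx((l==k).astype(np.uint8),cv2.MORPH_CLOSE,np.ones((5,5)))
    mm=cv2.morphologyEx(mm,cv2.MORPH_OPEN,np.ones((5,5)))
    cs,_=cv2.findContours(cv2.resize(mm*255,None,fx=4,fy=4,interpolation=cv2.INTER_LINEAR)//128,cv2.RETR_EXTERNAL,cv2.CHAIN_APPROX_NONE)
    q=max(cs,key=len)[:,0]; cont[c]=(q+.5)/4-.5+[x0,y0]
    inner=cv2.erode(mm,np.ones((5,5))); ww=w&inner if c=="top" else w&mm
    ys,xs=np.nonzero(ww); ring[c]=(np.array([xs.mean()+x0,ys.mean()+y0]),[xs.min()+x0,xs.max()+x0,ys.min()+y0,ys.max()+y0],len(xs))
    print(c,mm.sum(),ring[c])
th=np.linspace(0,2*np.pi,73)
def cyl(p):
    x,y,yaw=p[:3]; a=np.array([np.cos(yaw),np.sin(yaw),0]); s=np.array([-a[1],a[0],0]); o=np.array([x,y,.075])
    return np.array([o+k*.05*a+.036*(np.cos(t)*s+np.sin(t)*np.array([0,0,1])) for k in(-1,1) for t in th])
def mark(p):
    x,y,yaw,l=p; a=np.array([np.cos(yaw),np.sin(yaw),0]); s=np.array([-a[1],a[0],0])
    if s[0]>0: s=-s
    return np.array([x,y,.075])+.036*(np.sin(l)*s+np.cos(l)*np.array([0,0,1]))
def f(p,cams=("scene","top")):
    r=[]
    for c in cams:
        r.append(res_hull(cont[c],hull(c,cyl(p)))*.3); r.append(6*(proj(c,mark(p))[0]-ring[c][0])*(1 if c=="top" else .7))
    return np.concatenate(r)
p0=ray("top",cont["top"].mean(0),.1)
for cams in (("top",),("scene",),("scene","top")):
    s=least_squares(f,[p0[0],p0[1],np.pi/2+.05,.35],x_scale=[.01,.01,.05,.05],args=(cams,),loss="soft_l1",diff_step=1e-4)
    print(cams,s.x,s.cost,mark(s.x),[ (proj(c,mark(s.x))[0]-ring[c][0]).round(2) for c in K])
E
python3 fit.py
python3 - <<'E'
from h import *
g=lambda u,v:((u+.5)/5-.5+100,(v+.5)/5-.5+185)
print("dauber top",ray("top",g(157,237),.148),"collar",ray("top",g(203,238),.076))
B=np.array([ray("top",g(*q),.07) for q in((122,183),(518,75),(555,212),(150,325))]);print(B,B.mean(0));
for i in range(4): d=B[(i+1)%4]-B[i];print(np.linalg.norm(d),np.arctan2(d[1],d[0]))
for uv in ((270,238.6),):print("pot top-est",ray("top",uv,0))
print("pot scene",ray("scene",(219.3,203.2),0))
print("awl collar/ferrule",ray("top",(246.3,157.6),0))
E
```

```text
scene 1700 (array([105.875     , 188.45833333]), [np.int64(82), np.int64(132), np.int64(184), np.int64(198)], 24)
top 1415 (array([378.39130435, 234.15217391]), [np.int64(373), np.int64(383), np.int64(230), np.int64(238)], 46)
('top',) [ 0.48965658 -0.20881793  1.67039653  0.40822837] 20.725372956877013 [ 0.47543599 -0.210239    0.10804172] [array([-3.25, -1.19]), array([-0.03,  0.  ])]
('scene',) [ 0.4876533  -0.20696899  1.60499107  0.05441497] 29.909235667243397 [ 0.48569647 -0.20703592  0.11094672] [array([-1.75,  0.03]), array([-1.16, -4.59])]
('scene', 'top') [ 0.48913847 -0.20864448  1.66519216  0.39052009] 63.10912449938647 [ 0.47549538 -0.20993617  0.1082896 ] [array([-3.13, -1.3 ]), array([-0.13, -0.03])]
dauber top [0.47223515 0.33955712 0.148     ] collar [0.47215031 0.33864744 0.076     ]
[[0.49760386 0.37980062 0.07      ]
 [0.5514057  0.19273393 0.07      ]
 [0.48676937 0.17369496 0.07      ]
 [0.43090126 0.36393115 0.07      ]] [0.49167005 0.27754017 0.07      ]
0.1946498988638612 -1.29074696986937
0.0673820275214351 -2.855138493919932
0.19827014812030005 1.8564427334802798
0.06856441027224046 0.2335715238320937
pot top-est [0.4609027  0.03180968 0.        ]
pot scene [0.46644086 0.03874992 0.        ]
awl collar/ferrule [0.66535413 0.09436872 0.        ]
```

```bash
python3 - <<'E'
import cv2
im=cv2.imread("pics/top0.png");cv2.imwrite("pics/top0p.png",cv2.resize(im[210:265,240:310],None,fx=8,fy=8,interpolation=cv2.INTER_CUBIC))
im=cv2.imread("pics/scene0.png");cv2.imwrite("pics/scene0p.png",cv2.resize(im[120:220,190:370],None,fx=4,fy=4,interpolation=cv2.INTER_CUBIC))
E
```

```text
(no output)
```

View pics/top0p.png

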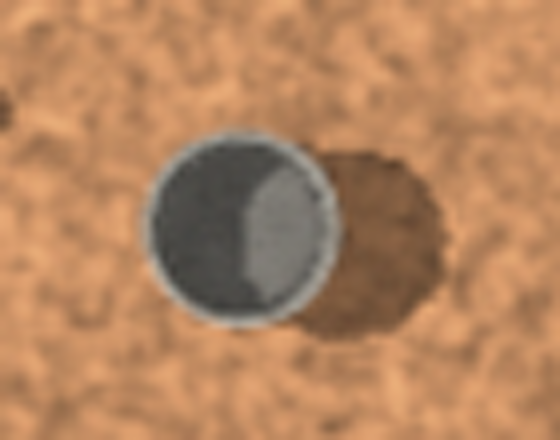

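View pics/scene0p.png

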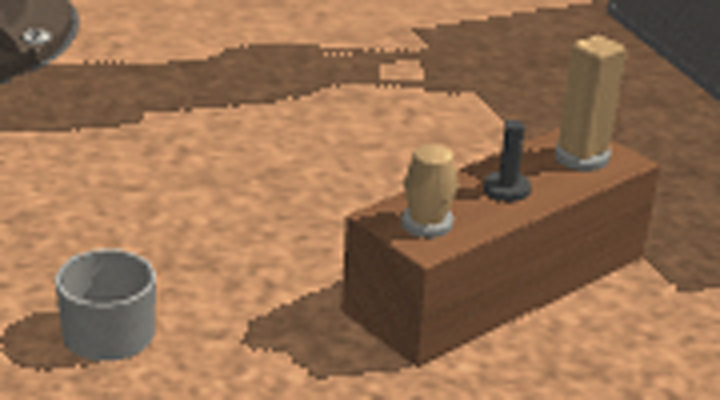

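```bash
sed -i 's/^th=np/ring["scene"]=(np.array([102.7,187.4]),)\nth=np/' fit.py; python3 fit.py
python3 - <<'E'
from h import *
t=lambda u,v:((u+.5)/8-.5+240,(v+.5)/8-.5+210)
s=lambda u,v:((u+.5)/4-.5+190,(v+.5)/4-.5+120)
print("pot top",ray("top",t(243,229),.042)," scene",ray("scene",s(106.5,278),.042))
print("dauber scene top",ray("scene",s(600,46),.148)," collar",ray("scene",s(584,155),.076))
print("awl scene top",ray("scene",s(434,154),.121))
print("punch scene top",ray("scene",s(514,123),.115))
B=[ray("scene",s(*q),.07) for q in((345,218),(425,268),(657,167))];print(B)
print("vert:",proj("scene",[[.4725,.339,.148],[.4725,.339,.076]]),s(600,46),s(584,158))
from cell import observe
from scipy.spatial.transform import Rotation as R
o=observe();print(o["position"],R.from_rotvec(o["ee_rot"]).as_matrix().round(3),o["clock"])
E
```

```text
scene 1700 (array([105.875     , 188.45833333]), [np.int64(82), np.int64(132), np.int64(184), np.int64(198)], 24)
top 1415 (array([378.39130435, 234.15217391]), [np.int64(373), np.int64(383), np.int64(230), np.int64(238)], 46)
('top',) [ 0.48965658 -0.20881793  1.67039653  0.40822837] 20.725372956877013 [ 0.47543599 -0.210239    0.10804172] [array([-0.08, -0.13]), array([-0.03,  0.  ])]
('scene',) [ 0.48764459 -0.20883168  1.66327893  0.2439848 ] 22.19665299772109 [ 0.47898519 -0.20963481  0.10993379] [array([ 0.09, -0.02]), array([-0.09, -1.58])]
('scene', 'top') [ 0.48911961 -0.20877833  1.66816526  0.39079965] 46.61519593375375 [ 0.47547116 -0.21011148  0.10828577] [array([-0.04, -0.23]), array([-0.05, -0.02])]
pot top [0.46227508 0.03284255 0.042     ]  scene [0.4654592  0.03334821 0.042     ]
dauber scene top [0.47610313 0.33934344 0.148     ]  collar [0.48024567 0.33705636 0.076     ]
awl scene top [0.518334   0.21341113 0.121     ]
punch scene top [0.49142048 0.27830471 0.115     ]
[array([0.49063   , 0.17321756, 0.07      ]), array([0.55354347, 0.19562928, 0.07      ]), array([0.49910677, 0.37822083, 0.07      ])]
vert: [[338.7253492  130.50898421]
 [334.75157773 156.76641169]] (339.625, 131.125) (335.625, 159.125)
[0.22477483 0.58318504 0.24875727] [[ 0.933  0.     0.36 ]
 [-0.36  -0.     0.933]
 [ 0.    -1.     0.   ]] 2.1
```

```bash
cat >> h.py <<'E'
from scipy.spatial.transform import Rotation as R
def cmd(pos,y,zhint,cur=None):
    """y: pointing dir, zhint: jaw dir"""
    from cell import observe
    o=observe(); p=o["position"];M=R.from_rotvec(o["ee_rot"]).as_matrix()
    y=np.array(y,float);y/=np.linalg.norm(y);z=np.array(zhint,float);z-=y*(z@y);z/=np.linalg.norm(z)
    if z@M[:,2]<0 and cur is None: z=-z
    N=np.c_[np.cross(y,z),y,z]
    print("t",round(o["clock"],2),"pos",p.round(4),"F",o["force"].round(1),"w",round(o["width"]*92,1),"j",o["joints"].round(2))
    print("shift",(M.T@(np.array(pos)-p)).round(4),"turn",np.degrees(R.from_matrix(M.T@N).as_rotvec()).round(2))
E
python3 - <<'E'
from h import *
from cell import arm
print([a for a in dir(arm) if a[0]!="_"])
c=ray("scene",(637/1.5,270/1.5),0);print(c)
for z in(.1,.15,.2,.25):print(z,proj("scene",[c[0],c[1],z]),(637/1.5,165/1.5))
cmd([.474,.339,.20],[0,0,-1],[np.cos(.283),np.sin(.283),0])
E
```

```text
['PlanningError', 'tip_extent']
[0.54339147 0.57616304 0.        ]
0.1 [[435.41901035 146.22540761]] (424.6666666666667, 110.0)
0.15 [[441.29721949 127.76114456]] (424.6666666666667, 110.0)
0.2 [[447.55313077 108.11046715]] (424.6666666666667, 110.0)
0.25 [[454.22435625  87.15523077]] (424.6666666666667, 110.0)
t 2.1 pos [0.2248 0.5832 0.2488] F [ 1.1  1.1 -0.1] w 92.4 j [-1.31  0.43  0.03  1.57 -0.01  1.13 -0.08]
shift [ 0.3204  0.0488 -0.1382] turn [-0.   52.71  0.  ]
```

Request:
arm_command([
  [[0.32,0,-0.138],[0,52.7,0]],
  [[0.32,0,-0.138],[0,52.7,0]],
  [[0.32,0,-0.138],[0,52.7,0]],
  [[0.32,0,-0.138],[0,52.7,0]],
  [[0.32,0,-0.138],[0,52.7,0]],
], fingers=-1, squeeze=40)

```text
clock: 2.6
position: [0.4045, 0.4068, 0.249]
ee_rot: [-1.387, 0.874, -0.874]
force: [0.9, 0.2, -1.4]
width: 1.0
```

```bash
python3 - <<'E'
from h import *
cmd([.474,.339,.25],[0,0,-1],[np.cos(.283),np.sin(.283),0])
E
```

```text
t 2.6 pos [0.4045 0.4068 0.249 ] F [ 0.9  0.2 -1.4] w 92.0 j [-1.07  0.35  0.25  1.72 -0.1   1.08 -0.34]
shift [ 0.0911 -0.001   0.0334] turn [-0.03  9.39 -0.03]
```

Request:
arm_command([
  [[0.091,0,0.033],[0,9.4,0]],
  [[0.091,0,0.033],[0,9.4,0]],
  [[0.091,0,0.033],[0,9.4,0]],
  [[0.091,0,0.033],[0,9.4,0]],
])

```text
clock: 3.0
position: [0.4737, 0.3398, 0.2488]
ee_rot: [-1.331, 0.996, -0.996]
force: [-1.6, 0.3, -0.4]
width: 1.001
```

```bash
python3 - <<'E'
from h import *
from cell import get_image
cmd([.474,.339,.25],[0,0,-1],[np.cos(.283),np.sin(.283),0])
for n in("top","scene"):
    im=get_image(n)["color"][:,:,::-1]
    c=im[180:280,90:230] if n=="top" else im[60:200,260:400]
    cv2.imwrite(f"pics/{n}1.png",cv2.resize(c,None,fx=4,fy=4,interpolation=cv2.INTER_CUBIC))
E
```

```text
t 3.0 pos [0.4737 0.3398 0.2488] F [-1.6  0.3 -0.4] w 92.1 j [-0.94  0.37  0.32  1.7  -0.13  1.09 -0.3 ]
shift [ 0.0008 -0.0012  0.0001] turn [-0.01  0.18  0.  ]
```

View pics/scene1.png

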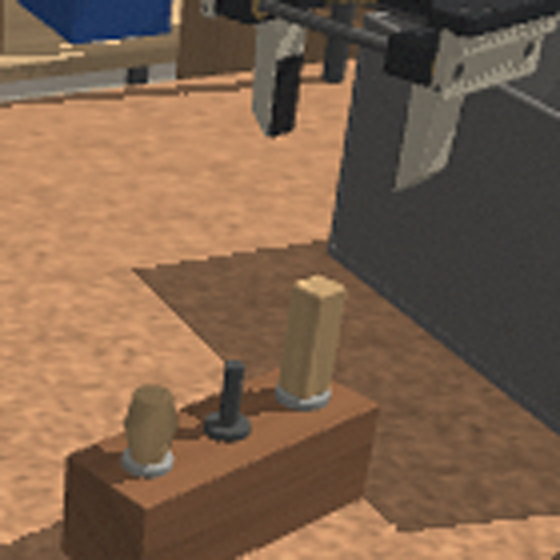

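View pics/top1.png

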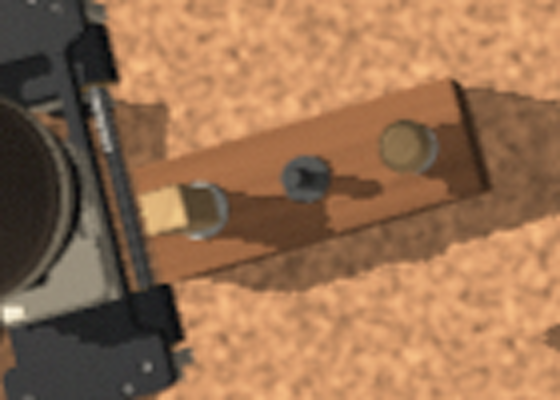

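Request:
arm_command([
  [[0,0.04,0],[0,0,0]],
  [[0.001,0.08,0],[0,0,0]],
  [[0.001,0.115,0],[0,0,0]],
  [[0.001,0.129,0],[0,0,0]],
  [[0.001,0.129,0],[0,0,0]],
])

```text
clock: 3.6
position: [0.4714, 0.3404, 0.1182]
ee_rot: [-1.336, 0.994, -0.992]
force: [0.2, 0.5, 0.6]
width: 0.999
```

Request:
arm_command([
  [[0,0,0],[0,0,0]],
  [[0,0,0],[0,0,0]],
  [[0,0,0],[0,0,0]],
  [[0,0,0],[0,0,0]],
  [[0,0,0],[0,0,0]],
], fingers=1, squeeze=45)

```text
clock: 4.1
position: [0.4734, 0.3401, 0.1204]
ee_rot: [-1.331, 0.994, -0.994]
force: [-0.3, -0.3, 0.8]
width: 0.613
```

```bash
python3 - <<'E'
from h import *
cmd([.474,.339,.20],[0,0,-1],[np.cos(.283),np.sin(.283),0])
E
```

```text
t 4.1 pos [0.4734 0.3401 0.1204] F [-0.3 -0.3  0.8] w 56.4 j [-0.91  0.51  0.28  1.84 -0.18  0.82 -0.25]
shift [ 0.0012 -0.0796  0.0004] turn [-0.05  0.33 -0.03]
```

Request:
arm_command([
  [[0,0,0],[0,0,0]],
  [[0,0,0],[0,0,0]],
  [[0,0,0],[0,0,0]],
  [[0,0,0],[0,0,0]],
  [[0,0,0],[0,0,0]],
])

```text
clock: 4.6
position: [0.4729, 0.3399, 0.1196]
ee_rot: [-1.333, 0.994, -0.994]
force: [-0.2, -0.5, -0.0]
width: 0.259
```

Request:
arm_command([
  [[0,0,0],[0,0,0]],
  [[0,0,0],[0,0,0]],
  [[0,0,0],[0,0,0]],
])

```text
clock: 4.9
position: [0.4731, 0.3399, 0.1196]
ee_rot: [-1.332, 0.994, -0.994]
force: [0.5, 0.2, -2.8]
width: 0.258
```

```bash
python3 - <<'E'
from h import *
cmd([.474,.339,.205],[0,0,-1],[np.cos(.283),np.sin(.283),0])
E
```

```text
t 4.9 pos [0.4731 0.3399 0.1196] F [ 0.5  0.2 -2.8] w 23.7 j [-0.91  0.51  0.28  1.84 -0.18  0.82 -0.25]
shift [ 0.0011 -0.0854  0.0006] turn [0.   0.34 0.01]
```

Request:
arm_command([
  [[0,-0.02,0],[0,0,0]],
  [[0,-0.05,0],[0,0,0]],
  [[0,-0.09,0],[0,0,0]],
  [[0,-0.13,0],[0,0,0]],
  [[0,-0.15,0],[0,0,0]],
])

```text
clock: 5.4
position: [0.4742, 0.3404, 0.2734]
ee_rot: [-1.327, 0.993, -0.994]
force: [0.9, 0.5, -2.1]
width: 0.261
```

```bash
python3 - <<'E'
from h import *
from cell import get_image,place_of
cmd([.4635,.033,.27],[0,0,-1],[np.cos(.283),np.sin(.283),0])
for n in("top","scene"):
    p=get_image(n);im=p["color"][:,:,::-1]
    print([(d["point"],d["confidence"]) for d in place_of(p,"tip")[:1]])
    c=im[180:280,90:230] if n=="top" else im[60:200,260:400]
    cv2.imwrite(f"pics/{n}2.png",cv2.resize(c,None,fx=4,fy=4,interpolation=cv2.INTER_CUBIC))
print(proj("scene",[.474,.340,.159]))
E
```

```text
t 5.4 pos [0.4742 0.3404 0.2734] F [ 0.9  0.5 -2.1] w 24.0 j [-0.95  0.35  0.32  1.67 -0.12  1.14 -0.31]
shift [ 0.2916  0.0024 -0.0978] turn [-0.24  0.32 -0.11]
[]
[([341.6, 125.1], 0.53)]
[[340.06127183 126.48832202]]
```

View pics/scene2.png

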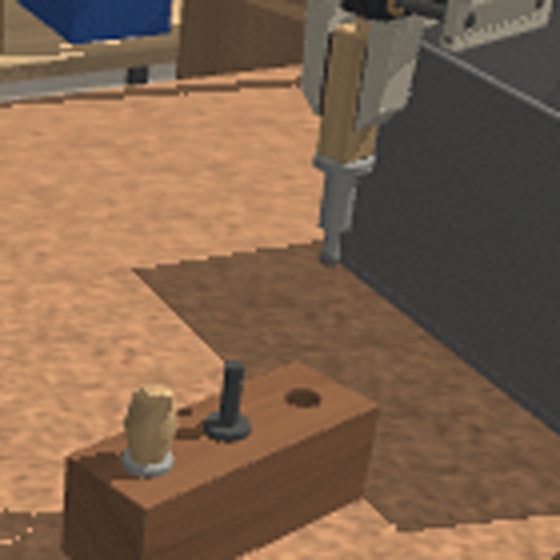

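```bash
python3 - <<'E'
from h import *
from cell import observe
p=observe()["position"]
g=lambda u,v:((u+.5)/4-.5+260,(v+.5)/4-.5+60)
# dauber tip z est: p.z-.1116
z0=p[2]-.1116
for n,dz,uv in(("tip",0,(330,266)),("sleevemid60",.062,(343,170)),("collar",.065,(345,161)),("handletop",.14,None)):
    print(n,proj("scene",[p[0],p[1],z0+dz]),uv and g(*uv))
im=cv2.imread("pics/scene2.png")[0:280,240:460]
cv2.imwrite("pics/scene2z.png",cv2.resize(im,None,fx=2.1,fy=2.1,interpolation=cv2.INTER_CUBIC))
E
```

```text
tip [[339.67671536 126.84131185]] (342.125, 126.125)
sleevemid60 [[343.45971715 101.95083374]] (345.375, 102.125)
collar [[343.65057866 100.69504943]] (345.875, 99.875)
handletop [[348.679172    67.60912996]] None
```

View pics/scene2z.png

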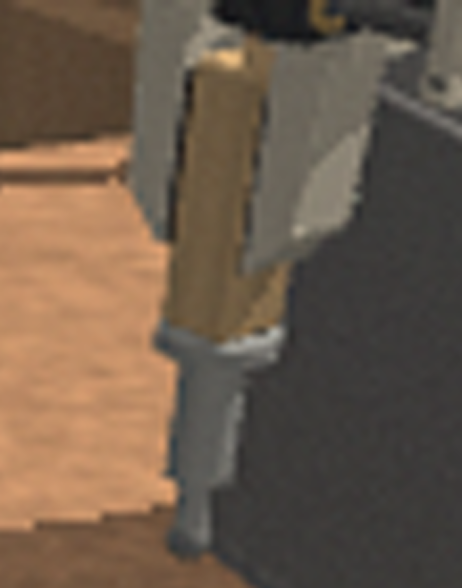

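View pics/top2.png

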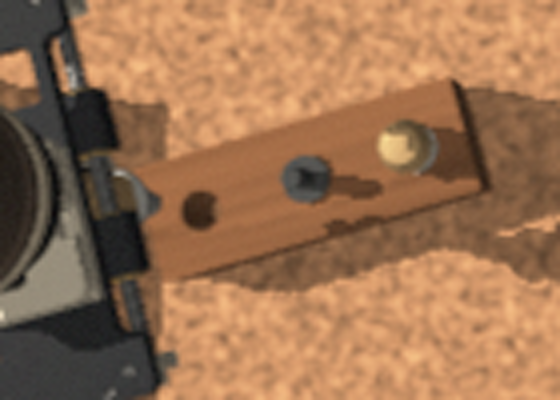

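Request:
arm_command([
  [[0.292,0,-0.098],[0,0,0]],
  [[0.292,0,-0.098],[0,0,0]],
  [[0.292,0,-0.098],[0,0,0]],
  [[0.292,0,-0.098],[0,0,0]],
  [[0.292,0,-0.098],[0,0,0]],
])

```text
clock: 6.1
position: [0.463, 0.088, 0.2681]
ee_rot: [-1.335, 0.995, -0.993]
force: [0.8, 0.3, -1.8]
width: 0.257
```

```bash
python3 - <<'E'
from h import *
cmd([.4635,.033,.20],[0,0,-1],[np.cos(.283),np.sin(.283),0])
E
```

```text
t 6.1 pos [0.463  0.088  0.2681] F [ 0.8  0.3 -1.8] w 23.6 j [-0.67  0.16  0.43  1.93 -0.08  1.07  0.08]
shift [ 0.0528  0.0681 -0.015 ] turn [0.15 0.35 0.02]
```

Request:
arm_command([
  [[0.053,0.02,-0.015],[0,0,0]],
  [[0.053,0.06,-0.015],[0,0,0]],
  [[0.053,0.08,-0.015],[0,0,0]],
  [[0.053,0.08,-0.015],[0,0,0]],
])

```text
clock: 6.5
position: [0.462, 0.034, 0.1861]
ee_rot: [-1.338, 1.0, -0.992]
force: [-0.8, -0.5, -1.6]
width: 0.256
```

```bash
python3 - <<'E'
from h import *
from cell import get_image,place_of
cmd([.4635,.033,.125],[0,0,-1],[np.cos(.283),np.sin(.283),0])
for n in("top","scene"):
    p=get_image(n);im=p["color"][:,:,::-1]
    c=im[180:280,200:340] if n=="top" else im[90:230,150:290]
    cv2.imwrite(f"pics/{n}3.png",cv2.resize(c,None,fx=4,fy=4,interpolation=cv2.INTER_CUBIC))
E
```

```text
t 6.5 pos [0.462  0.034  0.1861] F [-0.8 -0.5 -1.6] w 23.6 j [-0.56  0.26  0.45  2.06 -0.14  0.87  0.26]
shift [0.0014 0.0611 0.0016] turn [0.45 0.26 0.01]
```

View pics/scene3.png

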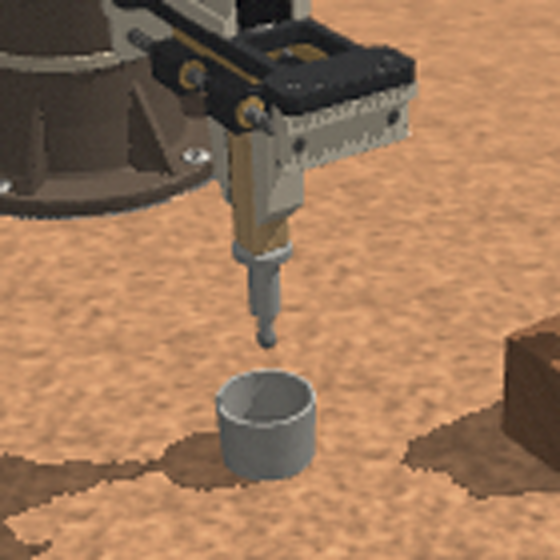

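View pics/top3.png

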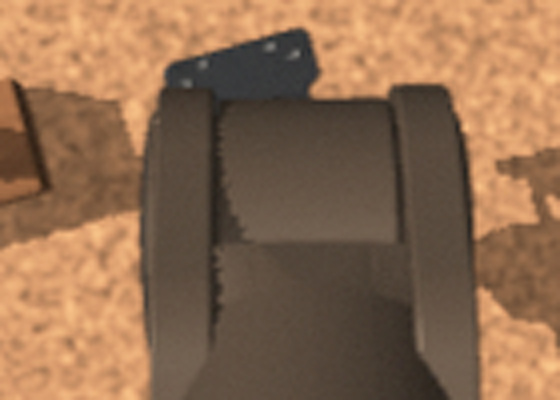

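```bash
python3 - <<'E'
from h import *
g=lambda u,v:((u+.5)/4-.5+150,(v+.5)/4-.5+90)
print(proj("scene",[[.462,.034,.0745],[.463,.034,.0745+.065],[.4635,.033,.042]]),g(266,349),g(262,254),g(267,397))
from cell import observe;print(observe()["clock"],observe()["position"])
E
```

```text
[[215.49130626 176.72235502]
 [214.247088   152.28609019]
 [215.88819996 188.7050799 ]] (216.125, 176.875) (215.125, 153.125) (216.375, 188.875)
6.6 [0.46456075 0.03505361 0.18918691]
```

Request:
arm_command([
  [[0.001,0.02,0.001],[0,0,0]],
  [[0.001,0.035,0.001],[0,0,0]],
  [[0.001,0.05,0.001],[0,0,0]],
  [[0.001,0.055,0.001],[0,0,0]],
  [[0.001,0.055,0.001],[0,0,0]],
])

```text
clock: 7.1
position: [0.4666, 0.0348, 0.135]
ee_rot: [-1.332, 0.993, -0.993]
force: [-0.5, 0.1, -2.4]
width: 0.26
```

```bash
python3 - <<'E'
from h import *
for i in range(1): cmd([.4635,.033,.124],[0,0,-1],[np.cos(.283),np.sin(.283),0])
E
```

```text
t 7.1 pos [0.4666 0.0348 0.135 ] F [-0.5  0.1 -2.4] w 23.9 j [-0.52  0.34  0.42  2.11 -0.2   0.74  0.32]
shift [ 0.0008  0.011  -0.0035] turn [-0.    0.38 -0.  ]
```

Request:
arm_command([
  [[0.001,0.005,-0.002],[0,0,0]],
  [[0.001,0.01,-0.002],[0,0,0]],
  [[0.001,0.0125,-0.002],[0,0,0]],
  [[0.001,0.0125,-0.002],[0,0,0]],
  [[0.001,0.0125,-0.002],[0,0,0]],
])

```text
clock: 7.6
position: [0.4648, 0.0328, 0.1223]
ee_rot: [-1.332, 0.994, -0.994]
force: [0.2, 0.8, -2.2]
width: 0.259
```

```bash
python3 - <<'E'
from h import *
from cell import get_image
cmd([.4635,.033,.122],[0,0,-1],[np.cos(.283),np.sin(.283),0])
p=get_image("scene");im=p["color"][:,:,::-1]
c=im[90:230,150:290]
cv2.imwrite(f"pics/scene4.png",cv2.resize(c,None,fx=4,fy=4,interpolation=cv2.INTER_CUBIC))
E
```

```text
t 7.6 pos [0.4648 0.0328 0.1223] F [ 0.2  0.8 -2.2] w 23.8 j [-0.51  0.36  0.42  2.12 -0.22  0.7   0.34]
shift [-0.0006  0.0003 -0.0012] turn [-0.01  0.33 -0.  ]
```

View pics/scene4.png

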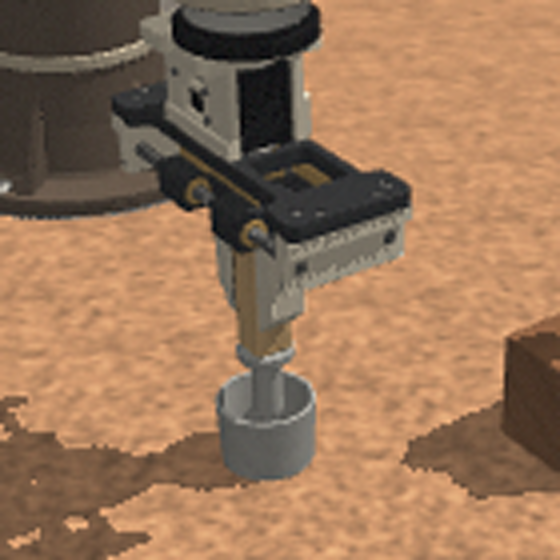

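Request:
arm_command([
  [[0,0.0015,0],[0,0,0]],
  [[0,0.0025,0],[0,0,0]],
  [[0,0.0025,0],[0,0,0]],
  [[0,0.0025,0],[0,0,0]],
  [[0,0.0025,0],[0,0,0]],
])

```text
clock: 8.15
position: [0.465, 0.0328, 0.1199]
ee_rot: [-1.332, 0.993, -0.994]
force: [1.3, -0.2, 0.2]
width: 0.261
```

Request:
arm_command([
  [[0,0.0,0],[0,0,0]],
  [[0,0,0],[0,0,0]],
  [[0,0,0],[0,0,0]],
])

```text
clock: 8.45
position: [0.4649, 0.0328, 0.1198]
ee_rot: [-1.332, 0.994, -0.994]
force: [0.1, 0.0, 0.8]
width: 0.261
```

Request:
arm_command([
  [[0,-0.02,0],[0,0,0]],
  [[0,-0.05,0],[0,0,0]],
  [[0,-0.09,0],[0,0,0]],
  [[0,-0.125,0],[0,0,0]],
  [[0,-0.14,0],[0,0,0]],
])

```text
clock: 8.95
position: [0.4654, 0.0327, 0.2625]
ee_rot: [-1.329, 0.992, -0.995]
force: [0.6, 0.3, -1.9]
width: 0.259
```

```bash
cat >> h.py <<'E'
MK=np.array([.4755,-.210,.1083]); AX=np.array([-.098,.995,0]);S=np.array([-.995,-.098,0])
def nrm(l=.40): return np.sin(l)*S+np.cos(l)*np.array([0,0,1])
JZ=[np.cos(.283),np.sin(.283),0]
E
python3 - <<'E'
from h import *
n=nrm();print(MK+n*.15); cmd(MK+n*.15,-n,JZ)
E
```

```text
[ 0.41737931 -0.21572445  0.24645915]
t 8.95 pos [0.4654 0.0327 0.2625] F [ 0.6  0.3 -1.9] w 23.8 j [-0.6   0.16  0.48  1.95 -0.08  1.05  0.21]
shift [ 0.2245  0.0156 -0.1168] turn [22.3  -0.57 -4.45]
```

Request:
arm_command([
  [[0.224,0.01,-0.117],[22.3,-0.6,-4.4]],
  [[0.224,0.01,-0.117],[22.3,-0.6,-4.4]],
  [[0.224,0.01,-0.117],[22.3,-0.6,-4.4]],
  [[0.224,0.01,-0.117],[22.3,-0.6,-4.4]],
  [[0.224,0.01,-0.117],[22.3,-0.6,-4.4]],
])

```text
clock: 9.45
position: [0.4172, -0.201, 0.2496]
ee_rot: [-1.052, 0.703, -1.168]
force: [0.3, 0.0, -1.6]
width: 0.258
```

Request:
arm_command([
  [[0,0,0],[0,0,0]],
  [[0,0,0],[0,0,0]],
])

```text
clock: 9.65
position: [0.4188, -0.1999, 0.2494]
ee_rot: [-1.054, 0.705, -1.169]
force: [0.1, 0.2, -2.7]
width: 0.26
```

```bash
python3 - <<'E'
from h import *
n=nrm(); cmd(MK+n*.15,-n,JZ)
E
```

```text
t 9.65 pos [ 0.4188 -0.1999  0.2494] F [ 0.1  0.2 -2.7] w 23.9 j [-0.45 -0.06  0.94  2.25 -0.3   0.62  1.02]
shift [ 0.0146  0.0016 -0.0069] turn [ 0.35 -0.15 -0.15]
```

Request:
arm_command([
  [[0.0145,0.001,-0.007],[0.3,0,0]],
  [[0.0145,0.001,-0.007],[0.3,0,0]],
  [[0.0145,0.001,-0.007],[0.3,0,0]],
])

```text
clock: 9.95
position: [0.4178, -0.2139, 0.2469]
ee_rot: [-1.051, 0.7, -1.167]
force: [0.0, 0.4, -2.0]
width: 0.254
```

```bash
python3 - <<'E'
from h import *
from cell import get_image,place_of
n=nrm(); cmd(MK+n*.13,-n,JZ)
for c,b in(("top",(190,270,320,430)),("scene",(90,250,40,210))):
    p=get_image(c);im=p["color"][:,:,::-1];cv2.imwrite(f"pics/{c}5full.png",im)
    for t in("tip","mark"):print(c,t,[(d["point"],round(d["confidence"],2)) for d in place_of(p,t)[:2]])
    cv2.imwrite(f"pics/{c}5.png",cv2.resize(im[b[0]:b[1],b[2]:b[3]],None,fx=4.5,fy=4.5,interpolation=cv2.INTER_CUBIC)[:600])
    from cell import observe
    o=observe();P=o["position"];Y=R.from_rotvec(o["ee_rot"]).as_matrix()[:,1]
    print("pred tip",proj(c,P+Y*.1115),"mark",proj(c,MK),"collar",proj(c,P+Y*(.1115-.065)))
E
```

```text
t 9.95 pos [ 0.4178 -0.2139  0.2469] F [ 0.   0.4 -2. ] w 23.4 j [-0.44 -0.03  1.    2.24 -0.38  0.63  1.14]
shift [ 0.0016  0.0202 -0.0011] turn [ 0.05  0.05 -0.22]
top tip []
top mark [([377.6, 233.6], 0.82)]
pred tip [[382.43696457 240.76810242]] mark [[378.28892621 234.12214836]] collar [[391.85999316 253.61186227]]
scene tip [([99.4, 166.0], 0.61), ([270.6, 254.7], 0.23)]
scene mark [([105.8, 187.4], 0.66)]
pred tip [[ 98.60244018 168.75479422]] mark [[102.71515464 187.16165668]] collar [[ 90.26444065 137.32055137]]
```

View pics/scene5.png

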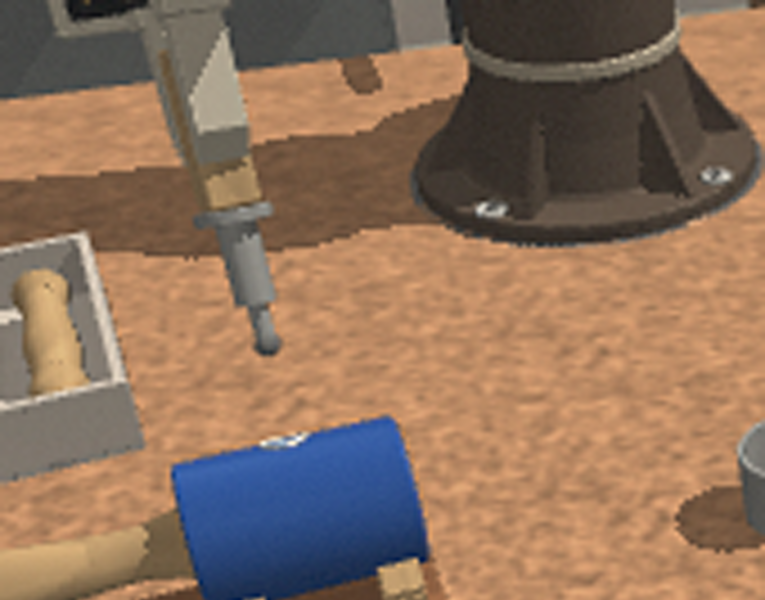

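View pics/top5.png

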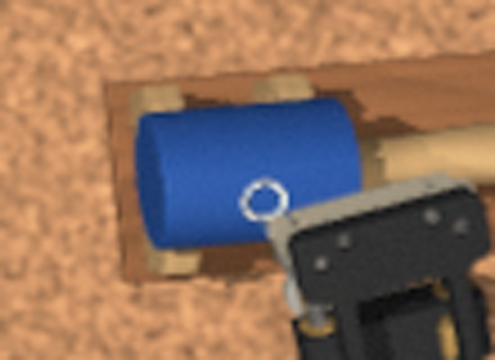

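Request:
arm_command([
  [[0.0015,0.012,-0.001],[0,0,0]],
  [[0.0015,0.024,-0.001],[0,0,0]],
  [[0.0015,0.032,-0.001],[0,0,0]],
  [[0.0015,0.034,-0.001],[0,0,0]],
  [[0.0015,0.034,-0.001],[0,0,0]],
])

```text
clock: 10.75
position: [0.4304, -0.2155, 0.2156]
ee_rot: [-1.051, 0.7, -1.169]
force: [-0.4, 0.7, -1.7]
width: 0.258
```

```bash
cat > look.py <<'E'
import sys
from h import *
from cell import get_image,place_of,observe
k=sys.argv[1]
n=nrm(); cmd(MK+n*.1055,-n,JZ)
o=observe();P=o["position"];Y=R.from_rotvec(o["ee_rot"]).as_matrix()[:,1]
print("free tip",P+Y*.1115,"height over mark",((P+Y*.1115-MK)@n).round(4), "lateral S,AX",((P+Y*.1115-MK)@np.cross(AX,n)).round(4),((P+Y*.1115-MK)@AX).round(4))
for c,b in(("top",(200,265,335,420)),("scene",(125,210,60,150))):
    p=get_image(c);im=p["color"][:,:,::-1]
    cv2.imwrite(f"pics/{c}{k}.png",cv2.resize(im[b[0]:b[1],b[2]:b[3]],None,fx=7,fy=7,interpolation=cv2.INTER_CUBIC)[:600])
    print(c,"pred tip",proj(c,P+Y*.1115),"mark",proj(c,MK))
E
python3 look.py 6
```

```text
t 10.75 pos [ 0.4304 -0.2155  0.2156] F [-0.4  0.7 -1.7] w 23.8 j [-0.39  0.11  1.03  2.27 -0.65  0.61  1.42]
shift [-0.001   0.011   0.0003] turn [ 0.03  0.01 -0.15]
free tip [ 0.47349021 -0.2110118   0.11283972] height over mark 0.005 lateral S,AX -0.0002 -0.0008
top pred tip [[379.27815559 235.0257135 ]] mark [[378.28892621 234.12214836]]
scene pred tip [[101.69984812 184.92336516]] mark [[102.71515464 187.16165668]]
```

View pics/scene6.png

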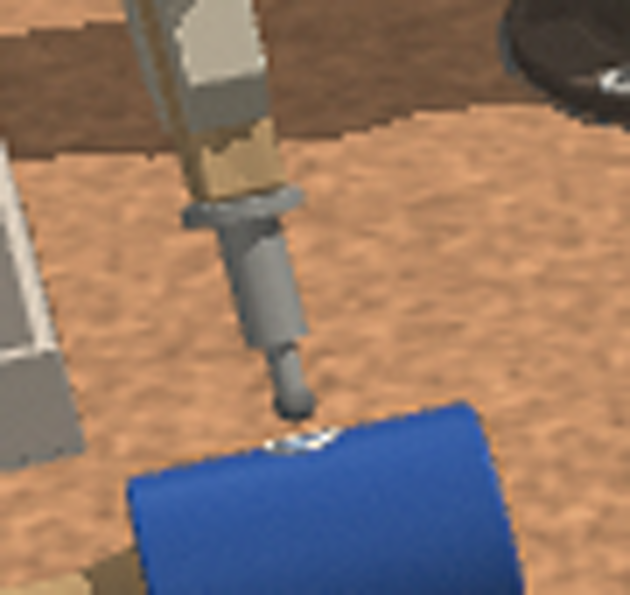

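View pics/top6.png

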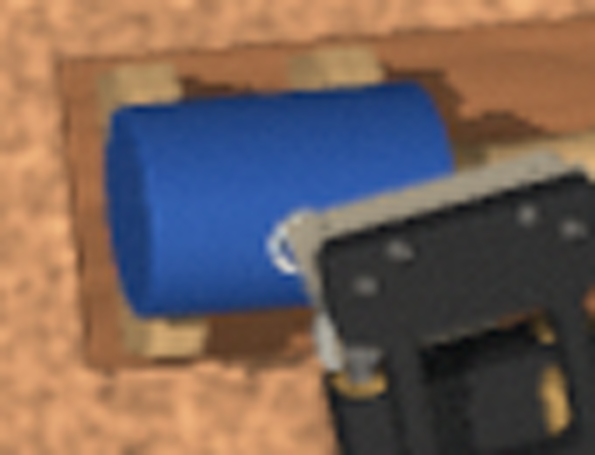

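Request:
arm_command([
  [[-0.001,0.002,0],[0,0,0]],
  [[-0.001,0.004,0],[0,0,0]],
  [[-0.001,0.006,0],[0,0,0]],
  [[-0.001,0.007,0],[0,0,0]],
  [[-0.001,0.007,0],[0,0,0]],
])

```text
clock: 11.35
position: [0.4332, -0.2143, 0.2093]
ee_rot: [-1.05, 0.699, -1.169]
force: [-0.6, 1.0, 0.8]
width: 0.257
```

Request:
arm_command([
  [[0,0,0],[0,0,0]],
  [[0,0,0],[0,0,0]],
  [[0,0,0],[0,0,0]],
])

```text
clock: 11.65
position: [0.4331, -0.2143, 0.2094]
ee_rot: [-1.05, 0.699, -1.169]
force: [0.2, 0.8, 0.5]
width: 0.262
```

```bash
python3 look.py 7
```

```text
t 11.65 pos [ 0.4331 -0.2143  0.2094] F [0.2 0.8 0.5] w 24.1 j [-0.38  0.13  1.01  2.27 -0.69  0.6   1.46]
shift [-0.0001  0.0042 -0.    ] turn [-0.04  0.02 -0.15]
free tip [ 0.47625775 -0.20974291  0.10666977] height over mark -0.0018 lateral S,AX 0.0001 0.0002
top pred tip [[377.98305143 233.78440771]] mark [[378.28892621 234.12214836]]
scene pred tip [[103.02623419 187.98238061]] mark [[102.71515464 187.16165668]]
```

View pics/scene7.png

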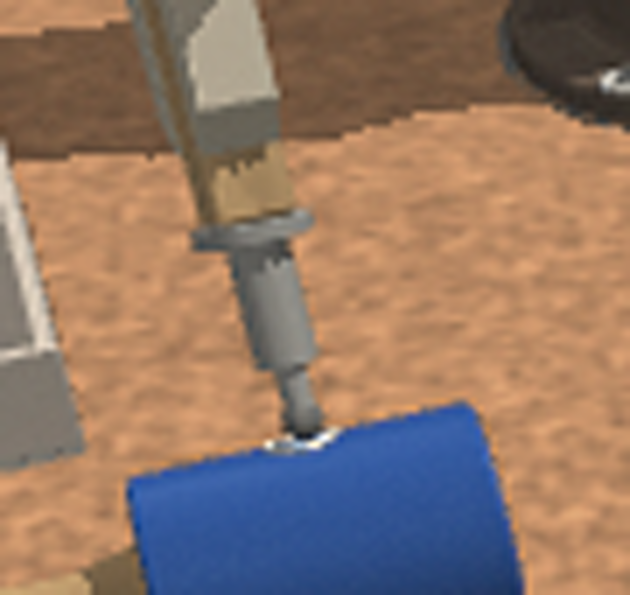

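Request:
arm_command([
  [[0,0.001,0],[0,0,0]],
  [[0,0.002,0],[0,0,0]],
  [[0,0.003,0],[0,0,0]],
  [[0,0.004,0],[0,0,0]],
  [[0,0.004,0],[0,0,0]],
])

```text
clock: 12.25
position: [0.4346, -0.2143, 0.2055]
ee_rot: [-1.051, 0.699, -1.169]
force: [-0.8, 0.7, 2.5]
width: 0.259
```

Request:
arm_command([
  [[0,0,0],[0,0,0]],
  [[0,0,0],[0,0,0]],
  [[0,0,0],[0,0,0]],
])

```text
clock: 12.55
position: [0.4346, -0.2142, 0.2056]
ee_rot: [-1.05, 0.699, -1.169]
force: [-1.0, 1.8, 2.1]
width: 0.258
```

```bash
python3 look.py 8; python3 - <<'E'
from h import *
from cell import observe,get_image
F=[]
for i in range(20):
    get_image("scene"); F.append(observe()["force"])
F=np.array(F);n=nrm();print(F.mean(0),F.std(0),(F@n).mean(), observe()["clock"])
E
```

```text
t 12.55 pos [ 0.4346 -0.2142  0.2056] F [-1.   1.8  2.1] w 23.8 j [-0.36  0.14  1.    2.28 -0.72  0.6   1.48]
shift [-0.0002  0.0002  0.0001] turn [-0.03  0.01 -0.14]
free tip [ 0.47773461 -0.20970591  0.10293331] height over mark -0.0058 lateral S,AX -0.0 0.0001
top pred tip [[377.53161272 233.13296704]] mark [[378.28892621 234.12214836]]
scene pred tip [[103.45647864 189.84199762]] mark [[102.71515464 187.16165668]]
[-0.7068584   0.26572752  2.1169875 ] [0.50527192 0.49108093 0.48346908] 2.2136209633727018 13.65
```

View pics/scene8.png

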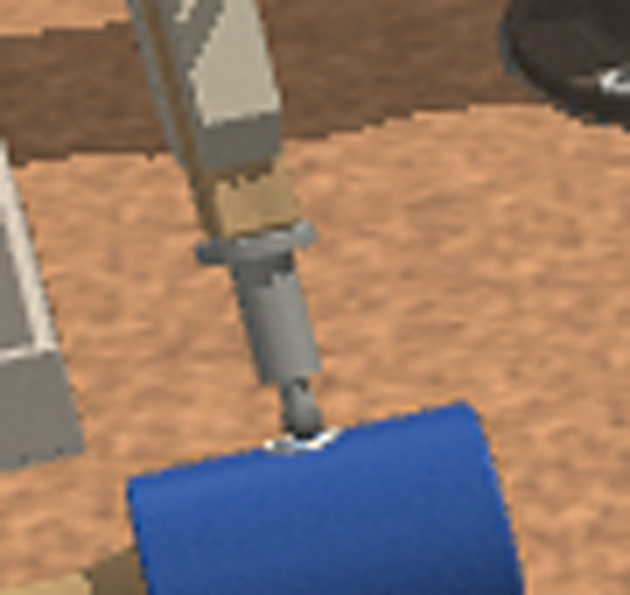

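View pics/top8.png

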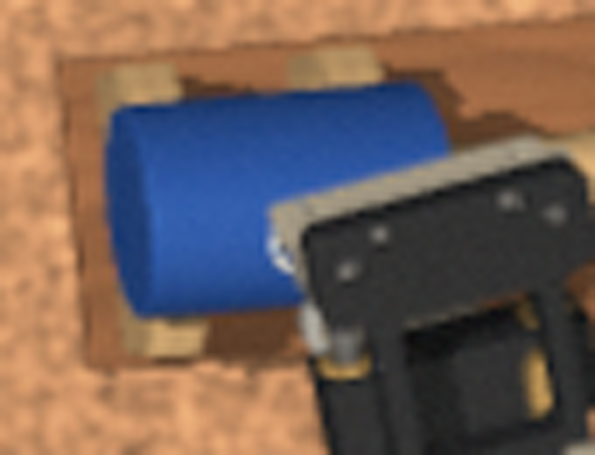

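```bash
python3 - <<'E'
from h import *
from cell import get_image
im=get_image("scene")["color"][:,:,::-1]
cv2.imwrite("pics/scene9.png",cv2.resize(im,(768,576),interpolation=cv2.INTER_CUBIC))
a=cv2.imread("pics/scene0.png")
for nme,(x0,y0,x1,y1) in dict(pot=(200,178,235,212),offcut=(190,250,255,292),ferrule=(258,236,285,262),awlpunch=(275,145,325,205),mallet=(76,200,140,232)).items():
    print(nme,np.abs(im[y0:y1,x0:x1].astype(int)-a[y0:y1,x0:x1]).mean())
E
```

```text
pot 2.373109243697479
offcut 2.6604395604395603
ferrule 2.3974358974358974
awlpunch 3.1204444444444444
mallet 2.2291666666666665
```

View pics/scene9.png

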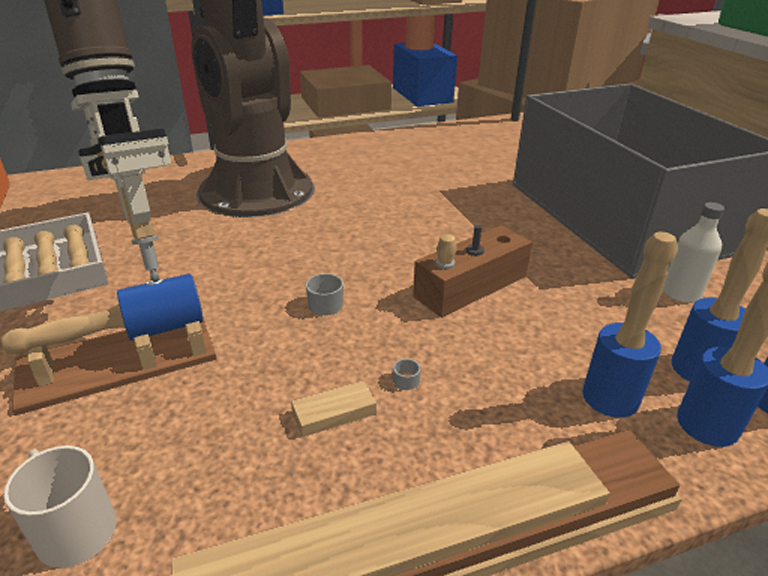

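All the other objects are where they started, and the dauber is on the ring with its spring about half pressed.

```bash
python3 -c "
from cell import sign_off,observe
print(sign_off(),observe()['clock'])"
```

```text
the job is handed in; nothing more can be done
the job is handed in; nothing more can be done
```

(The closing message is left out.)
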